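# Clear a sample plate and hold a thickness probe on its ring mark

### The arm

A 7-joint arm with a two-finger parallel gripper is mounted at the origin on the work surface. World frame = base frame: x ahead of the robot, y to its left, z up, the work surface at z = 0. Lengths are in m, angles in degrees, forces in N, time in s.
With the tool pointing down it reaches from about 0.35 to 0.9 m from the base axis. Payload 7.2 kg.
Tool frame: the origin (TCP) lies on the front face of the gripper's body, between the roots of the fingers; the fingertips stand ahead of it and the grasp point (between the pads) lies 61 mm ahead of it (ctrl.tips_ahead is the z of the fingertips in the tool frame, in m); z points along the fingers, x is the direction in which the jaws open and shut, and the axes are right-handed (so a half turn about z gives the same grasp; the last joint's range is limited). The gripper opens to 88 mm and grips with 3 to 60 N. Pads are 20 mm wide; open, the fingers measure 115 mm over their backs; the gripper's body (75 mm by 178 mm) begins 61 mm behind the grasp point.
Start: joints at [-78.277, 23.554, -0.728, 91.456, 0.321, 64.991, -4.71], TCP at [0.168, 0.602, 0.303] pointing down, gripper open.
Joint ranges: [-169.25, 169.25], [-16.82, 113.86], [-84.01, 82.57], [7.8, 145.47], [-59.2, 239.2], [7.22, 106.19], [-163.78, 163.78]. Speed limits (degrees/s): [136.94, 136.94, 172.46, 172.46, 180, 180, 180].

### API

Orientations are given as [roll, pitch, yaw] about the fixed x, y, z axes, in that order (R = Rz(yaw) Ry(pitch) Rx(roll)).
In Python, from workcell import ctrl, fingers, solver, read_state, eyes, order gives the robot as it stands. The module is installed in compiled form; this text tells all that it offers. Calls block until the motion is done:
- ctrl.reach(position, orientation): joint-space move of the TCP to a pose.
- ctrl.line_to(position, vel=0.15, rotation=None, force_limit=None): straight line of the TCP; rotation=None keeps the orientation; vel is the mean speed in m/s. With force_limit (N) it stops when the force on the tool has changed by that much, and returns True; else False.
- ctrl.set_joints(angles): joint-space move.
- fingers.gripper_to(opening, f_grip=None): finger opening in m; f_grip is the grip in N (None keeps the last); returns when the fingers have stopped.
- ctrl.wait(seconds).
- solver.solve_ik(position, orientation): joint angles nearest the present ones, or None.
- read_state(): the state.
- eyes.camera(name): name is "scene" or "top" or "wrist"; returns the picture (480x640x3 uint8, red, green, blue); there is no depth.
- eyes.camera_params(name): a dict with "intrinsics" (3x3 intrinsics, pixels), "eye" and "orientation" of the camera in the world. Camera axes: x right, y down, z forward; pixel columns grow to the right and rows downward; lengths in m; the calibration is good to about 2 mm. A picture is of the moment at which its call begins: read the wrist's pose just before it. camera_params takes no time and is no camera call; for the wrist camera it gives the pose at the moment of the call.
A pose or a line that the arm cannot do raises ctrl.IKError and nothing moves.
- order.job_done(): hands the job in, once; it reports no verdict.
The state is a dict: "t": time; "q": joint angles; "dq": joint speeds; "tau": joint torques, N m; "tcp_pos": TCP position; "tcp_rot": TCP orientation; "wrist_force": force on the tool from outside, world axes, zero at the start; "wrist_torque": the same for the moment, N m; "opening": finger opening in m.
Only numpy, scipy, OpenCV 4.12 (cv2) and the standard library are available. Lean on these libraries where they do the work, as an engineer would, in place of code of your own. Each camera call takes 0.05 s, during which the arm holds its last target. There are 200 camera calls.

### The job

Put the two crumpled paper balls from the sloping steel plate into the white waste bin, then take the thickness probe out of its holder and set its foot on the plate inside the drawn ring (not on a cross), with the probe square to the sloping face. Press it only lightly, so that the sprung foot goes about half-way in, and finish still holding the probe there in the gripper, steady, with the gripper itself clear of the plate. Leave the other things on the bench where they are.

Things in the scene. Friction and masses are not known exactly. Their poses are not given: they have to be found in the camera images.
- plate: bare steel plate, 150 mm up the slope by 200 mm wide, fixed on a grey stand sloping 15 degrees, low edge towards the robot (yaw varies). Origin at the centre of its upper face, 55 mm above the bench; x up the slope, y along its width (to the robot's left), z the normal of the face. A lip along the low edge (x -75 to -81 mm) stands 8 mm above the face.
- ring_mark: ring drawn in black on the plate, 22 mm inside and 27 mm outside diameter, flat; origin at its centre on the face, 25 mm down the slope from the plate's centre; axes parallel to the plate's. Left, middle or right on the plate, crosses in the two other places. A paper ball may hide it at the start.
- cross1: X-shaped cross drawn in black on the plate, 24 mm strokes (a spot already measured); flat; origin at its centre.
- cross2: a second such cross.
- wad1: a ball of crumpled white paper, about 40 mm across and 38 mm high, 15 g, stiff enough to pinch; it lies on the face of the plate, near its lower edge; origin at its centre, 19 mm above the plate, z along the plate's normal at the start; it has flat-ish sides facing its x and y axes. It may cover a mark.
- wad2: a ball of crumpled white paper, about 40 mm across and 38 mm high, 15 g, stiff enough to pinch; it lies on the face of the plate, near its lower edge; origin at its centre, 19 mm above the plate, z along the plate's normal at the start; it has flat-ish sides facing its x and y axes. It may cover a mark.
- bin: open square white plastic waste bin, fixed, 160 x 160 mm outside, 100 mm high, walls and floor 4 mm; origin at the centre of its underside, z up, x and y square to its walls. A paper ball counts as in it when its centre is between the walls and below the rim.
- holder: black upright tube, fixed, 42 mm outside, 26 mm inside diameter, 80 mm high, on an 80 mm round base 6 mm thick; the probe stands in it, on its axis. Origin at the centre of its underside, z up. One of holder and bin stands left of the plate, the other right; which varies.
- probe: cordless thickness probe, 145 mm long, 150 g, upright in the holder with its origin 15 mm above the bench. Origin at the end of the unpressed foot, z towards the upper end. From there up: 8 mm foot to z 15 mm; 20 mm barrel to 65; 36 mm collar to 71, resting on the holder's rim; grey square grip 24 x 24 mm, flats facing its x and y, z 71 to 145. Lift 70 mm straight up to clear the tube.
- foot (a joint): how far the sprung foot is pressed into the probe: 0 free, 0.012 m fully in. Spring 400 N/m from zero: half-way (6 mm) is 2.4 N, fully in 4.8 N; beyond that it is rigid.
- foot_end (a point): centre of the end face of the foot (8 mm diameter), the part that is set on the ring; it moves with the foot.
- amber_bottle: bystander: amber bottle, 72 mm diameter, 170 mm high, blue cap; origin under it.
- white_bottle: bystander: white bottle, 62 mm diameter, 150 mm high; origin under it.
- beaker: bystander: glass beaker, 72 mm diameter, 90 mm high; origin under it.
- meter: bystander: grey handheld meter lying on its back, 180 x 85 x 32 mm; origin under it.
- spatula: bystander: flat spatula, 170 mm long, wooden handle, lying to the right of the plate; origin under its middle.
- stopper: bystander: rubber stopper, 30 mm diameter, 30 mm high; origin under it.
- vial: bystander: small glass vial, 28 mm diameter, 60 mm high; origin under it.
There are look-alikes about, which are no part of the job. What is meant by the holder is not orange, and is the smaller of those in its own colour.

How it is judged:
By the outcome, as a careful person would: the job done as asked, in the order asked, and still so for the second after the job is handed in, while the arm keeps its last pose, push and grip.
It also fails if it takes over 64 s, if anything falls off the work surface, if the arm or the gripper's body presses on something with over 40 N, if the wrist force passes 120 N, or if a joint passes its speed limit or range.

## Working session

There is one attempt and no reset: what is moved stays moved. The work goes in short steps, each a Python script; the robot and the scene stay as the last script left them, time stands still between calls to the robot, and variables do not carry over. Pictures are saved under pics/ and viewed, about 8 in all and at most 12, crops included, and the job is handed in when it is done.

```bash
mkdir -p pics; ls; python3 - <<'E'
from workcell import ctrl, fingers, solver, read_state, eyes, order
import cv2
for n in ["scene","top"]:
    im=eyes.camera(n); cv2.imwrite(f"pics/{n}0.png",im[:,:,::-1]); p=eyes.camera_params(n); print(n,p)
s=read_state(); print(s["t"],s["tcp_pos"],s["tcp_rot"],ctrl.tips_ahead)
E
```

```text
pics
scene {'intrinsics': array([[588.02151931,   0.        , 317.0511841 ],
       [  0.        , 588.02151931, 242.80647343],
       [  0.        ,   0.        ,   1.        ]]), 'eye': array([1.50528783, 0.74896718, 0.90046051]), 'orientation': array([-124.18058931,   -0.90935796,  127.21552928])}
top {'intrinsics': array([[476.22888877,   0.        , 318.79682519],
       [  0.        , 476.22888877, 236.30792883],
       [  0.        ,   0.        ,   1.        ]]), 'eye': array([0.37311965, 0.04706282, 1.09510614]), 'orientation': array([-170.67483965,   -1.38744143,  -90.11457434])}
0.1 [0.16833189 0.60155929 0.30188845] [1.79993216e+02 8.24637439e-02 7.43725663e+01] 0.08
```

View pics/scene0.png

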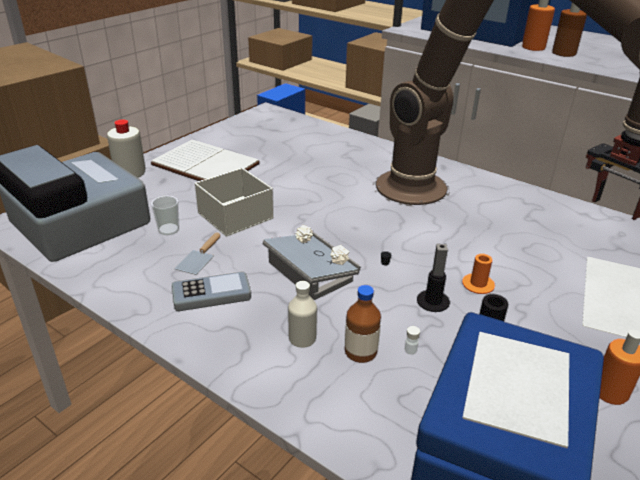

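View pics/top0.png

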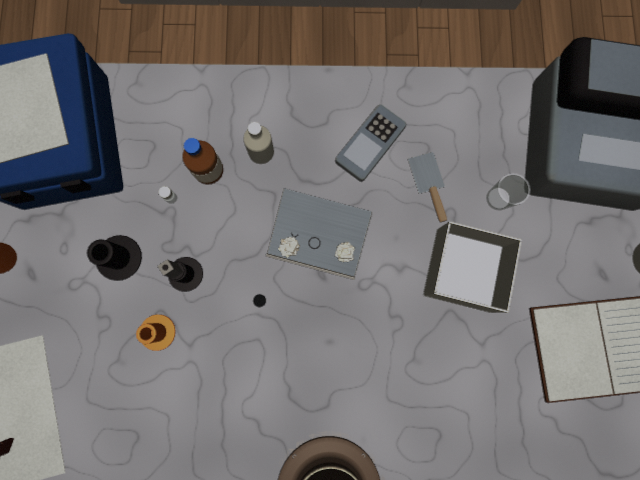

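Top view shows the plate at about (320,233). Its wads are at (288,245) and (345,252), and the ring is in the middle at (314,243). The bin is at (473,268). 

Holder candidates:
- Orange tube, top (157,332) / scene (480,270): excluded by colour.
- Large black tube, top (115,258) / scene (493,305): excluded as the larger black one.
- Small black tube with the probe, top (185,273) / scene (437,290): my choice.

I'll check that choice in a close crop.

```bash
cat > h.py <<'E'
import numpy as np, cv2
from scipy.spatial.transform import Rotation as R
from workcell import ctrl, fingers, solver, read_state, eyes, order
def ray(p,uv):
    d=np.linalg.inv(p["intrinsics"])@[uv[0],uv[1],1]
    d=R.from_euler("xyz",p["orientation"],degrees=True).as_matrix()@d
    return np.array(p["eye"]),d/np.linalg.norm(d)
def onplane(p,uv,z,n=(0,0,1),pt=None):
    o,d=ray(p,uv); n=np.array(n,float); pt=np.array([0,0,z]) if pt is None else np.array(pt)
    return o+d*(n@(pt-o))/(n@d)
def tri(p1,u1,p2,u2):
    o1,d1=ray(p1,u1); o2,d2=ray(p2,u2)
    s=np.linalg.lstsq(np.c_[d1,-d2],o2-o1,rcond=None)[0]
    a,b=o1+s[0]*d1,o2+s[1]*d2; return (a+b)/2,np.linalg.norm(a-b)
E
python3 - <<'E'
import cv2,numpy as np
t=cv2.imread("pics/top0.png"); s=cv2.imread("pics/scene0.png")
def c(im,x,y,w,h): return cv2.resize(im[y:y+h,x:x+w],(400,300),interpolation=cv2.INTER_CUBIC)
cv2.imwrite("pics/crop.png",np.vstack([np.hstack([c(t,260,180,120,90+15)[:300],c(t,80,230,140,105)]),np.hstack([c(s,255,220,120,90),c(s,390,230,120,90)])]))
E
```

```text
(no output)
```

View pics/crop.png

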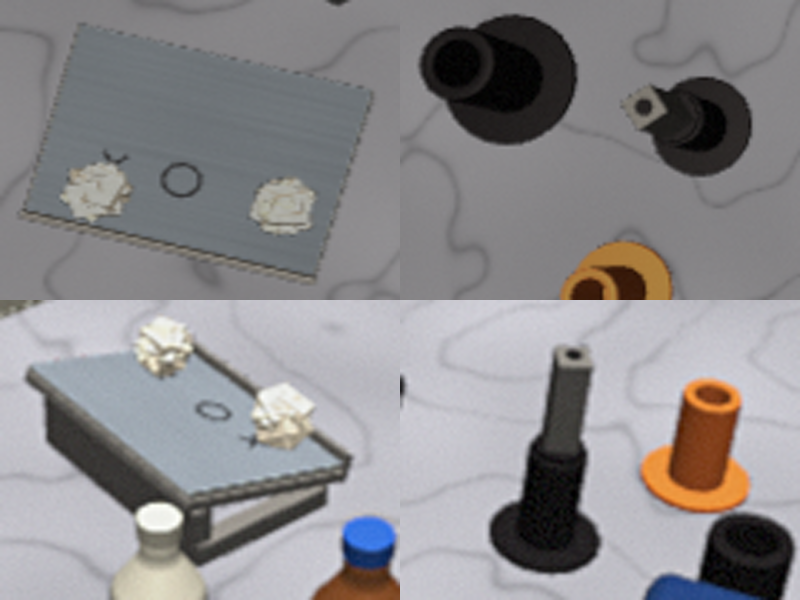

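The small black tube with the grey square-grip probe is confirmed. The larger black and the orange one are both empty. The ring is free, between the two wads. Next I'll measure.

```bash
python3 - <<'E'
from h import *
np.set_printoptions(precision=4,suppress=True)
T=eyes.camera_params("top");S=eyes.camera_params("scene")
t=cv2.imread("pics/top0.png");s=cv2.imread("pics/scene0.png")
def blobs(im,x,y,w,h,f,amin=15):
    c=im[y:y+h,x:x+w].astype(int); m=f(c).astype(np.uint8)
    n,l,st,ce=cv2.connectedComponentsWithStats(m)
    return [(ce[i]+[x,y],st[i,4]) for i in range(1,n) if st[i,4]>=amin]
warm=lambda c:(c[...,2]-c[...,0]>5)&(c[...,2]>150)
bt=blobs(t,270,225,90,45,warm);bs=blobs(s,285,218,75,52,warm)
print("wads",bt,bs)
def rect(im,x,y,w,h):
    c=im[y:y+h,x:x+w]; g=cv2.cvtColor(c,cv2.COLOR_BGR2GRAY); return c,g
# ring blobs: dark
for nm,im,b in(("top",t,(303,232,24,22)),("scene",s,(305,244,28,18))):
    c=im[b[1]:b[1]+b[3],b[0]:b[0]+b[2]]; g=cv2.cvtColor(c,cv2.COLOR_BGR2GRAY); 
    m=g<np.median(g)-20; ys,xs=np.nonzero(m); e=cv2.fitEllipse(np.c_[xs,ys].astype(np.float32)); print(nm,"ring",np.add(e[0],b[:2]),e[1],m.sum())
P=lambda z,u,v:onplane(T,(u,v),z)
print("ring plane",P(.0485,314.6,243), "tri",tri(T,(314.6,243),S,(318.9,253)))
for a,b in(((289,246.5),(340,254.5)),((345.2,251.8),(304,234))): print("wad",P(.062,*a),tri(T,a,S,b))
TL,TR=P(.0744,283.4,188),P(.0744,372,212.5);BL,BR=P(.0418,266,254.5),P(.0418,354.5,278)
print("plate",TL,TR,BL,BR,np.linalg.norm(TL-TR),np.linalg.norm(BL-BR),"yaw",*[np.degrees(np.arctan2(-(a-b)[0],(a-b)[1])) for a,b in((TL,TR),(BL,BR))],"len",np.linalg.norm((TL+TR-BL-BR)/2),(TL+TR+BL+BR)/4)
print("probe top",P(.16,165.4,266.75),tri(T,(165.4,266.75),S,(442.2,245.9)))
c=np.array([(447,222),(521,236),(508,312),(425,296)],float)
q=[P(.1,*a) for a in c]; print("bin",np.mean(q,0),[np.linalg.norm(q[i]-q[i-1]) for i in range(4)])
for n,uv in(("holder base",(186,274)),("amber",(208,170)),("white",(260,150)),("bigtube top",(100,251))): print(n,P(0.0,*uv))
E
```

```text
wads [(array([287.5962, 246.1455]), np.int32(213)), (array([344.5784, 250.652 ]), np.int32(204)), (array([343.55, 259.55]), np.int32(20))] [(array([303.4671, 233.2994]), np.int32(167)), (array([339.4921, 255.9634]), np.int32(191))]
top ring [313.9472 242.5803] (11.16114330291748, 11.560918807983398) 58
scene ring [324.4569 251.2395] (14.610187530517578, 22.93798828125) 76
ring plane [0.5299 0.0307 0.0485] tri (array([0.53  , 0.0309, 0.0472]), np.float64(0.00037988354786173284))
wad [0.52  0.087 0.062] (array([0.5197, 0.0875, 0.0619]), np.float64(0.0012925496085145502))
wad [ 0.5085 -0.0361  0.062 ] (array([ 0.5076, -0.0352,  0.066 ]), np.float64(0.0012823372391394903))
plate [0.6485 0.0999 0.0744] [ 0.594  -0.095   0.0744] [0.5049 0.1386 0.0418] [ 0.4527 -0.0577  0.0418] 0.2023813123905292 0.20314945142853166 yaw -15.645264737052 -14.889667382136578 len 0.15101618605814043 [0.55   0.0215 0.0581]
probe top [0.4658 0.3241 0.16  ] (array([0.4654, 0.3248, 0.16  ]), np.float64(0.0014351690807287531))
bin [ 0.4736 -0.3082  0.1   ] [np.float64(0.16622654680705654), np.float64(0.16095432383962296), np.float64(0.1652426868455347), np.float64(0.1758742482663327)]
holder base [0.465 0.324 0.   ]
amber [0.7118 0.2827 0.    ]
white [0.7621 0.1606 0.    ]
bigtube top [0.5178 0.5222 0.    ]
```

```bash
cat >> h.py <<'E'
YAW=-15.3
PR=R.from_euler("xyz",[0,-15,YAW],degrees=True).as_matrix()   # plate axes: x up slope, z normal
N=PR[:,2]
TILT=np.c_[PR[:,1],-PR[:,0],-N]  # tool x = plate y, z = -normal
TILT[:,1]=np.cross(TILT[:,2],TILT[:,0])
eul=lambda M:list(R.from_matrix(M).as_euler("xyz",degrees=True))
C=np.array([.553,.0225,.055])
def wad(p,bin_xy):
    o=eul(TILT); g=np.array(p)+.004*N; tcp=g+.061*N
    fingers.gripper_to(.075,15)
    ctrl.reach(list(tcp+.08*N),o)
    print("hit",ctrl.line_to(list(tcp),.12,force_limit=8))
    fingers.gripper_to(.0,15); print("open",read_state()["opening"])
    ctrl.line_to(list(tcp+[0,0,.13]),.25)
    ctrl.reach([bin_xy[0],bin_xy[1],.20],[180,0,75]); print("open",read_state()["opening"])
    fingers.gripper_to(.075); print("t",read_state()["t"])
E
python3 - <<'E'
from h import *
print(N,eul(TILT)); 
for w in([.5198,.087,.062],[.5083,-.0358,.064]): print(PR.T@(np.array(w)-C))
w=[.5198,.087,.062]
g=np.array(w); pl=PR.T@(g-C); pl[2]=.019; g=C+PR@pl; print(g)
wad(g,[.475,-.285])
im=eyes.camera("top"); cv2.imwrite("pics/top1.png",im[:,:,::-1])
E
```

```text
[-0.24964583  0.06829537  0.96592583] [np.float64(165.00000000000003), np.float64(1.2722218725854067e-14), np.float64(74.69999999999999)]
[-0.04556028  0.05345337  0.01945477]
[-0.0244576  -0.06802882  0.01587088]
[0.51991353 0.08696894 0.06156072]
hit False
open 0.040232967026128816
open 0.040090062748306156
t 6.9917
```

View pics/top1.png

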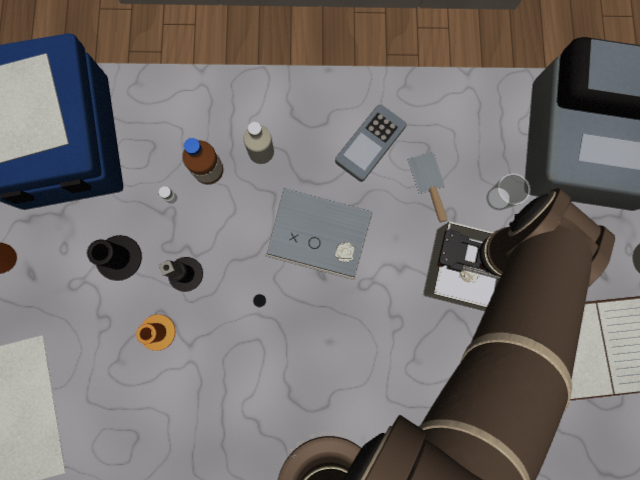

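The left wad is in the bin at (468,273), and the cross it hid shows at (294,238). Now the second wad, then a wrist view of the probe and the ring.

```bash
python3 - <<'E'
from h import *
p=read_state()["tcp_pos"]; ctrl.line_to([p[0],p[1],.28],.25)
pl=PR.T@(np.array([.5085,-.0361,.062])-C); print(pl); pl[2]=.019; g=C+PR@pl; print(g)
wad(g,[.475,-.315])
p=read_state()["tcp_pos"]; ctrl.line_to([p[0],p[1],.28],.25)
# look above ring, along normal
Rg=np.array([.5299,.0307,.0485]); ctrl.reach(list(Rg+.22*N),eul(TILT))
W=eyes.camera_params("wrist"); a=eyes.camera("wrist"); cv2.imwrite("pics/wring.png",a[:,:,::-1]); print(W, read_state()["t"])
a=eyes.camera("top"); cv2.imwrite("pics/top2.png",a[:,:,::-1])
np.savez("wring.npz",**{k:np.array(v) for k,v in W.items()})
E
```

```text
[-0.02471244 -0.06826542  0.01386861]
[ 0.50721897 -0.03574955  0.06695654]
hit False
open 0.04585010750177324
open 0.04547992618120446
t 12.5667
{'intrinsics': array([[408.4054172 ,   0.        , 320.93297186],
       [  0.        , 408.4054172 , 238.10230703],
       [  0.        ,   0.        ,   1.        ]]), 'eye': array([0.39032764, 0.06970064, 0.32143316]), 'orientation': array([1.49937324e+02, 5.97499912e-02, 7.45891540e+01])} 14.425
```

View pics/wring.png

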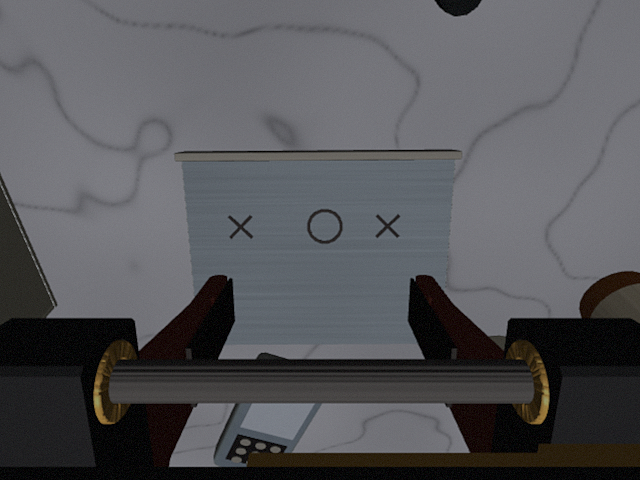

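View pics/top2.png

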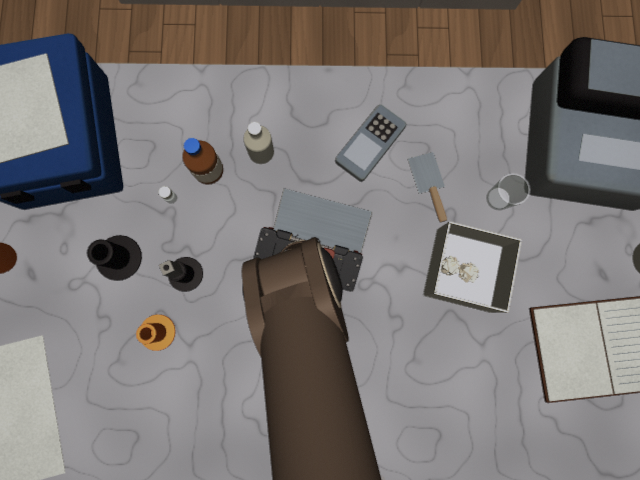

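Both wads are in the bin, at (451,266) and (469,272). In the wrist view the ring is at (324,226), with crosses at (241,227) and (388,226). The lip runs almost level, so the yaw is right to within 1°. I'll refine the ring and look at the probe from above.

```bash
python3 - <<'E'
from h import *
W=dict(np.load("wring.npz")); im=cv2.imread("pics/wring.png"); g=cv2.cvtColor(im,cv2.COLOR_BGR2GRAY)
c=g[205:248,302:347]; m=(c<np.median(c)-35); ys,xs=np.nonzero(m)
e=cv2.fitEllipse(np.c_[xs,ys].astype(np.float32)); u=np.add(e[0],(302,205)); print("ring px",u,e[1])
r=onplane(W,u,0,N,C); print("ring",r,"plate xy",PR.T@(r-C))
P=lambda uv,z:onplane(W,uv,0,N,C+z*N)
a,b=P((176,155),.008),P((461,152),.008); d=a-b; print("lip",PR.T@(a-C),PR.T@(b-C),np.linalg.norm(d))
a,b=P((183,162),0),P((454,162),0); print(PR.T@(a-C),PR.T@(b-C))
ctrl.reach([.4655,.3245,.31],[180,0,75])
W=eyes.camera_params("wrist"); a=eyes.camera("wrist"); cv2.imwrite("pics/wprobe.png",a[:,:,::-1]); print(read_state()["t"])
np.savez("wprobe.npz",**{k:np.array(v) for k,v in W.items()})
E
```

```text
ring px [324.34295464 225.83870125] (32.06875991821289, 32.78524398803711)
ring [0.53260765 0.03286621 0.04899661] plate xy [-2.31953141e-02  4.61781213e-03 -1.86608879e-17]
lip [-0.07654112 -0.10007563  0.008     ] [-0.07831019  0.1006241   0.008     ] 0.20070752568993985
[-7.10398357e-02 -9.82507992e-02 -4.02610022e-17] [-7.07481612e-02  9.88362246e-02  5.88432153e-17]
15.6333
```

View pics/wprobe.png

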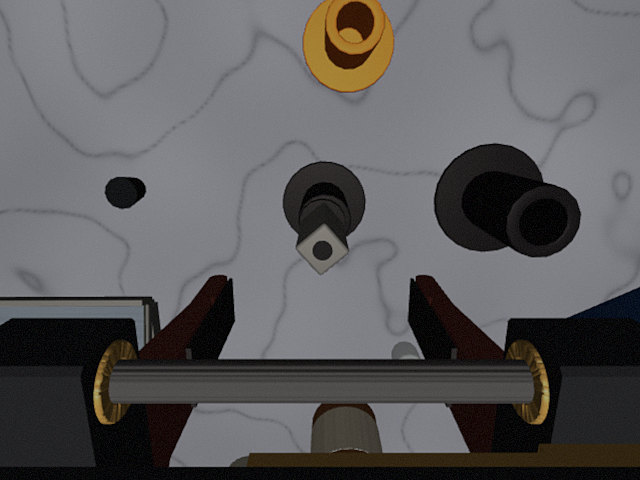

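The chosen holder and probe are at (323,248), with the empty large black tube at (543,220) and the orange one at (350,30). The square top is turned roughly 45° to the jaws, so I'll measure its yaw from the face corners.

```bash
python3 - <<'E'
from h import *
W=dict(np.load("wprobe.npz")); im=cv2.imread("pics/wprobe.png"); g=cv2.cvtColor(im,cv2.COLOR_BGR2GRAY)
x0,y0=285,215; c=im[y0:285,x0:360].astype(int)
m=((c[...,2]>=c[...,0]+3)&(c.mean(2)>110)).astype(np.uint8)
m=cv2.morphologyEx(m,cv2.MORPH_OPEN,np.ones((3,3)))
cs,_=cv2.findContours(m,cv2.RETR_EXTERNAL,cv2.CHAIN_APPROX_NONE); k=max(cs,key=cv2.contourArea)
print(cv2.contourArea(k),cv2.minAreaRect(k))
pts=np.array([onplane(W,p[0]+[x0,y0],.16)[:2] for p in k])
r=cv2.minAreaRect((pts*1000).astype(np.float32)); print("mm",r); print(cv2.boxPoints(r))
cv2.imwrite("pics/mask.png",cv2.resize(m*255,None,fx=4,fy=4))
a=r[2]%90
for y in (a,a+90,a-90): print(y,solver.solve_ik([r[0][0]/1000,r[0][1]/1000,.195],[180,0,y]))
E
```

```text
1038.0 ((36.82068634033203, 34.65172576904297), (34.46982955932617, 34.58727264404297), 49.76364517211914)
mm ((466.61602783203125, 324.203125), (20.79348373413086, 20.74443817138672), 25.127243041992188)
[[452.7988  329.17902]
 [461.6075  310.3977 ]
 [480.43326 319.22723]
 [471.62454 338.00854]]
25.127243041992188 [-59.65961391  26.27480866  26.48279206 107.33963667 -14.97814314
  49.79965937  -0.66288219]
115.12724304199219 [-48.53004135  24.83721275  11.57038181 106.59286094  -6.39063256
  49.19207546  81.30884515]
-64.87275695800781 [-72.95211794  30.89650693  45.85896233 108.14608137 -27.62732731
  52.62217705 -78.71421986]
```

```bash
python3 - <<'E'
from h import *
o=[180,0,25.1]; xy=[.466,.3243]
fingers.gripper_to(.06,40)
ctrl.reach(xy+[.27],o)
print("hit",ctrl.line_to(xy+[.188],.1,force_limit=8)); s=read_state(); print(s["tcp_pos"])
fingers.gripper_to(0,40); s=read_state(); print("open",s["opening"],s["wrist_force"],s["tcp_pos"])
print("hit",ctrl.line_to(xy+[.288],.1,force_limit=15)); ctrl.wait(.3); s=read_state(); print(s["opening"],s["wrist_force"],s["t"])
Rg=np.array([.531,.0318,.0485])
ctrl.reach(list(Rg+(.173+.03)*N),eul(TILT)); ctrl.wait(.5); s=read_state(); print(s["opening"],s["wrist_force"],s["wrist_torque"],s["tcp_pos"],s["tcp_rot"],s["t"])
for n in("scene","wrist","top"):
    a=eyes.camera(n); cv2.imwrite(f"pics/h_{n}.png",a[:,:,::-1])
w=cv2.imread("pics/h_wrist.png")[130:430,180:480]; c=cv2.resize(cv2.imread("pics/h_scene.png")[120:300,240:400],(533,600),interpolation=cv2.INTER_CUBIC)
cv2.imwrite("pics/hold.png",np.hstack([c,np.vstack([cv2.resize(w,(267,267)),np.zeros((333,267,3),np.uint8)])]))
E
```

```text
hit False
[0.46636952 0.32443585 0.18854691]
open 0.023719649292344838 [-1.86144553  0.11406337  1.4468599 ] [0.46583058 0.32429121 0.18801658]
hit False
0.02337965959023799 [ 0.07072991  0.6608262  -1.98744779] 19.9417
0.023661047758747774 [-0.16474518 -0.53780374 -1.02994425] [0.07126082 0.35370825 0.00840826] [0.48035448 0.04581002 0.24455659] [1.65001901e+02 4.06591305e-03 7.47086957e+01] 21.55
```

View pics/hold.png

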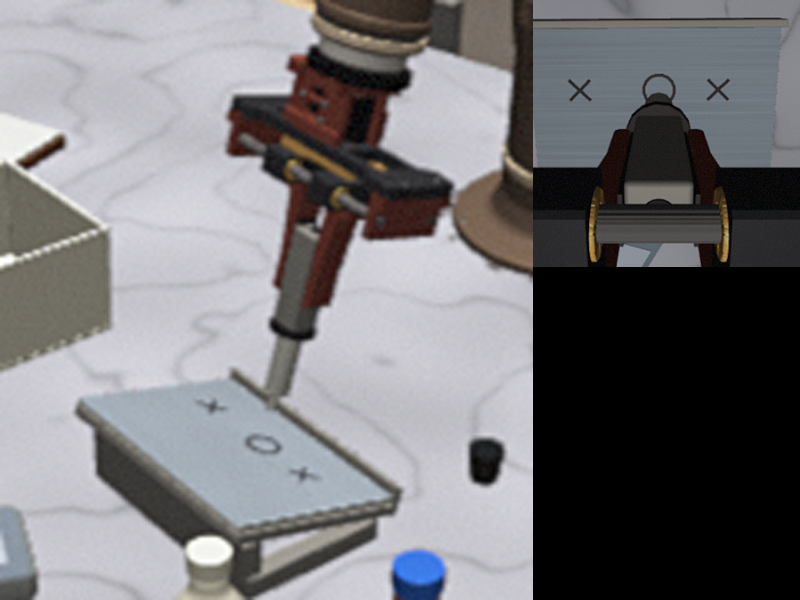

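The probe is held with a 23.7 mm opening, as expected. The foot is near scene px (322,240) and the ring is free below it. I'll check the held tilt and foot offset against the expected projections.

```bash
python3 - <<'E'
from h import *
np.set_printoptions(precision=4,suppress=True)
S=eyes.camera_params("scene");W=eyes.camera_params("wrist")
s=read_state(); M=R.from_euler("xyz",s["tcp_rot"],degrees=True).as_matrix(); tp=np.array(s["tcp_pos"])
def proj(p,X):
    c=R.from_euler("xyz",p["orientation"],degrees=True).as_matrix().T@(X-p["eye"]); k=p["intrinsics"]@c; return k[:2]/k[2]
for nm,d in(("foot",.173),("barrel lo",.158),("collar",.102),("top",.028)):
    X=tp+d*M[:,2]; print(nm,X,"scene",proj(S,X),"wrist",proj(W,X))
sc=cv2.imread("pics/h_scene.png");w=cv2.imread("pics/h_wrist.png")
# fit axis: per-slice centre of probe in scene, from barrel to grip
a=cv2.resize(sc[180:250,300:350],None,fx=8,fy=8,interpolation=cv2.INTER_CUBIC)
b=cv2.resize(w[200:360,240:400],None,fx=3.5,fy=3.5,interpolation=cv2.INTER_CUBIC)
def mark(im,p,x0,y0,f,ds):
    for d in ds:
        u=proj(p,tp+d*M[:,2]); cv2.circle(im,tuple(int(v) for v in ((u-[x0,y0]+.5)*f)),3,(0,0,255),1)
mark(a,S,300,180,8,(.173,.158,.108,.102,.028)); mark(b,W,240,200,3.5,(.173,.158,.108,.102,.028))
z=np.zeros((560,400,3),np.uint8); b=cv2.resize(b,(395,395)); c=np.zeros((560,395,3),np.uint8); c[:395]=b
cv2.imwrite("pics/ov.png",np.hstack([a,c]))
E
```

```text
foot [0.5235 0.0339 0.0775] scene [321.5641 242.3409] wrist [318.9071 239.5866]
barrel lo [0.5197 0.0349 0.0919] scene [322.9152 236.9976] wrist [318.7822 246.0716]
collar [0.5058 0.0387 0.146 ] scene [328.0617 216.6449] wrist [318.1521 278.7823]
top [0.4873 0.0438 0.2175] scene [335.1203 188.7305] wrist [316.4756 365.8291]
```

View pics/ov.png

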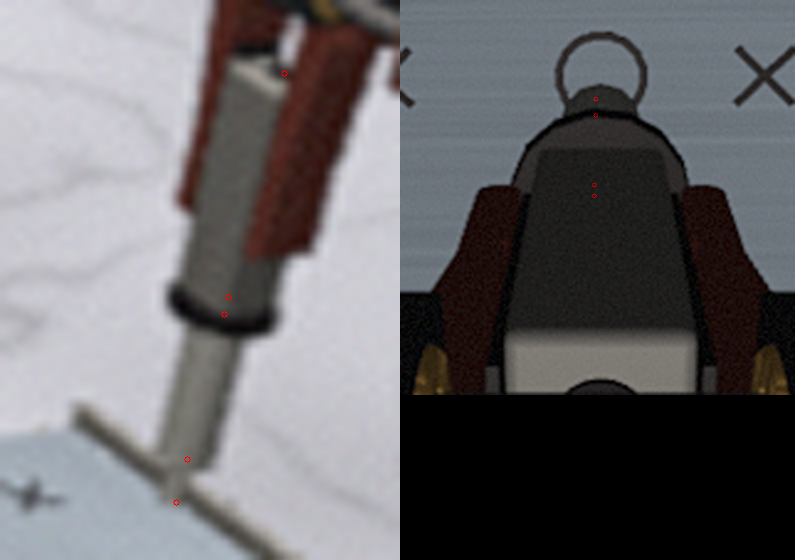

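The foot tip matches the prediction to within a pixel. The barrel in the scene view may lean about 2° from the tool axis, so I'll measure it properly.

```bash
cat >> h.py <<'E'
def proj(p,X):
    c=R.from_euler("xyz",p["orientation"],degrees=True).as_matrix().T@(np.array(X)-p["eye"]); k=p["intrinsics"]@c; return k[:2]/k[2]
def barrel_mid(im,rows,xc):
    """sub-pixel left/right edges of the barrel on the light bench, per row"""
    g=cv2.GaussianBlur(cv2.cvtColor(im,cv2.COLOR_BGR2GRAY),(3,3),0).astype(float); out=[]
    for r in rows:
        x=int(round(xc(r))); d=np.diff(g[r]); 
        def pk(lo,hi,sg):
            v=np.clip(sg*d[lo:hi],0,None); i=v.argmax(); j=slice(max(i-1,0),i+2); return lo+.5+(v[j]*np.arange(max(i-1,0),max(i-1,0)+len(v[j]))).sum()/v[j].sum()
        out.append((r,pk(x-7,x-1,-1),pk(x+1,x+7,1)))
    return np.array(out)
E
python3 - <<'E'
from h import *
np.set_printoptions(precision=2,suppress=True)
S=eyes.camera_params("scene"); s=read_state(); M=R.from_euler("xyz",s["tcp_rot"],degrees=True).as_matrix(); tp=np.array(s["tcp_pos"]);z=M[:,2]
im=cv2.imread("pics/h_scene.png")
v=tp+.13*z-S["eye"]; w=np.cross(v,z); w/=np.linalg.norm(w)
E=[]
for sg in(1,-1): E.append([proj(S,tp+d*z+sg*.01*w) for d in(.11,.156)])
E=np.array(E); print("pred edges",E.reshape(-1,4))
ax=[proj(S,tp+d*z) for d in(.11,.156)]; f=np.poly1d(np.polyfit([a[1] for a in ax],[a[0] for a in ax],1))
fa=lambda r:f(r)-.7
o=barrel_mid(im,range(223,236),fa); mid=o[:,1:].mean(1); print(np.c_[o,mid,f(o[:,0])])
p=np.polyfit(o[:,0],mid,1); print("slope",p[0],"pred",f.c[0],"dtilt deg",np.degrees(np.arctan(p[0])-np.arctan(f.c[0])))
for k in(1,2): print(np.polyfit(o[:,0],o[:,k],1)[0])
# sensitivity: image slope change per 1 deg tilt about tool x / y
for axn in(0,1):
    Q=R.from_rotvec(np.radians(1)*M[:,axn]).as_matrix()@z; a=[proj(S,tp+.061*z+d*Q) for d in(.05,.095)]; print("xy"[axn],np.degrees(np.arctan((a[1]-a[0])[0]/(a[1]-a[0])[1])-np.arctan(f.c[0])))
E
```

```text
pred edges [[323.36 218.59 319.19 235.29]
 [331.27 220.59 327.   237.27]]
[[223.   322.2  330.35 326.28 326.45]
 [224.   321.65 329.79 325.72 326.2 ]
 [225.   321.47 329.63 325.55 325.95]
 [226.   321.32 329.45 325.39 325.7 ]
 [227.   320.77 329.28 325.03 325.44]
 [228.   320.62 328.75 324.69 325.19]
 [229.   320.49 328.58 324.54 324.94]
 [230.   320.37 328.41 324.39 324.68]
 [231.   319.75 328.24 324.   324.43]
 [232.   319.63 327.7  323.67 324.18]
 [233.   319.51 327.52 323.52 323.93]
 [234.   319.39 327.38 323.38 323.67]
 [235.   319.29 327.26 323.28 323.42]]
slope -0.24903223246933856 pred -0.25286629008694117 dtilt deg 0.2066605675992557
-0.24143663157937312
-0.25662783335929473
x 0.7550653643968672
y 0.7456310308972722
```

Only 0.2° off, so the probe is square. Now I'll press in steps along the normal, watching the averaged normal force.

```bash
cat >> h.py <<'E'
RG=np.array([.531,.0318,.0485])
def fn(n=15):
    f=[]
    for _ in range(n): ctrl.wait(.03); f.append(np.array(read_state()["wrist_force"])@N)
    return np.mean(f),np.std(f)
def depth(): return (np.array(read_state()["tcp_pos"])-RG)@N-.173
E
python3 - <<'E'
from h import *
ctrl.line_to(list(RG+(.173+.005)*N),.04); ctrl.wait(.3)
b=fn(25); print("base",b,depth(),read_state()["t"])
for d in(.003,.001,-.001,-.003):
    ctrl.line_to(list(RG+(.173+d)*N),.02,force_limit=6); ctrl.wait(.2); f=fn(); print(d,round(depth()*1e3,2),"F",f[0]-b[0],f[1])
    if f[0]-b[0]>2: break
s=read_state(); print(s["tcp_pos"],s["t"])
E
```

```text
base (np.float64(-1.7903995113497209), np.float64(0.527050895657424)) 0.004992868585385751 23.6083
0.003 3.01 F -0.22036835526878185 0.5866176773051931
0.001 1.0 F -0.14934310316571042 0.482426189698137
-0.001 -0.98 F 0.296135237897722 0.5608858767150182
-0.003 -2.97 F 1.0261774383679825 0.4730079036521819
[0.48860674 0.04341767 0.21275142] 27.4083
```

```bash
python3 - <<'E'
from h import *
ctrl.line_to(list(RG+(.173-.0061)*N),.02); ctrl.wait(.4); f=fn(60); print(depth(),"F",f[0]+1.9,f[1])
s=read_state(); print(s["tcp_pos"],s["tcp_rot"],s["opening"],s["t"])
a=eyes.camera("scene");w=eyes.camera("wrist"); cv2.imwrite("pics/f_scene.png",a[:,:,::-1]);cv2.imwrite("pics/f_wrist.png",w[:,:,::-1])
A=cv2.resize(a[195:265,285:355],(560,560),interpolation=cv2.INTER_CUBIC); B=cv2.resize(w[180:300,270:370],(240,288)); C2=np.zeros((560,240,3),np.uint8); C2[:288]=B
cv2.imwrite("pics/fin.png",np.hstack([A,C2])[:,:,::-1])
S=eyes.camera_params("scene"); print("ring centre px crop",(proj(S,RG)-[285,195]+.5)*8)
z=-N; T=np.array(s["tcp_pos"]); ax=[proj(S,T+d*z) for d in(.11,.156)]; fp=np.poly1d(np.polyfit([q[1] for q in ax],[q[0] for q in ax],1))
lo,hi=int(ax[0][1])+4,int(ax[1][1])-3
o=barrel_mid(a[:,:,::-1],range(lo,hi),lambda r:fp(r)-.5); m=o[:,1:].mean(1); p=np.polyfit(o[:,0],m,1); print("tilt",np.degrees(np.arctan(p[0])-np.arctan(fp.c[0])),"offset px",np.mean(m-fp(o[:,0])))
E
```

```text
-0.006089573047150382 F 2.5216933990202994 0.5078367623108282
[0.48935643 0.04321608 0.20972834] [ 1.64998409e+02 -9.16283497e-04  7.47018778e+01] 0.024000576010947915 30.1167
ring centre px crop [275.07703577 467.12142755]
tilt 8.915709621986876 offset px -0.5793883278798659
```

View pics/fin.png

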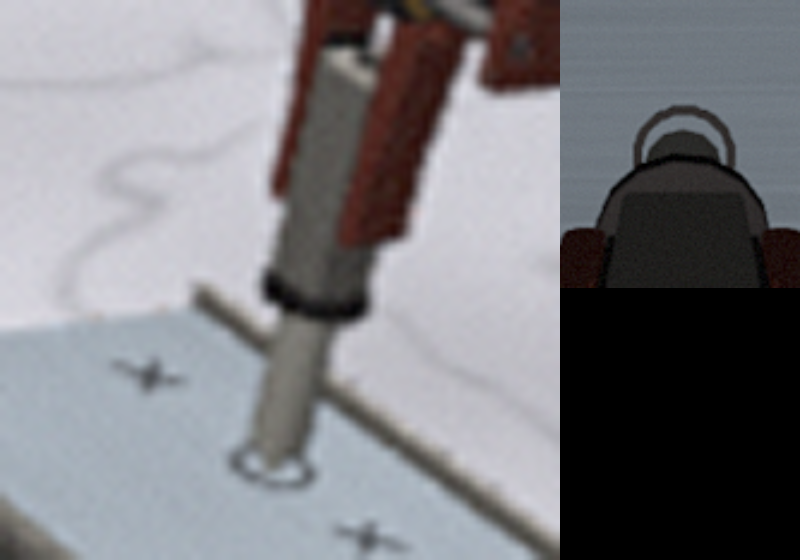

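The foot stands inside the ring: ring centre predicted at crop (275,467), foot end seen at about (272,465). The 8.9° tilt figure looks spoiled by the lip behind the barrel. I'll recheck it with template matching of the collar and barrel between the hover and final pictures.

```bash
python3 - <<'E'
from h import *
np.set_printoptions(precision=2,suppress=True)
S=eyes.camera_params("scene"); a=cv2.imread("pics/h_scene.png");b=cv2.imread("pics/f_scene.png")
T0=np.array([0.48035448,.04581002,.24455659]);T1=np.array(read_state()["tcp_pos"]);z=-N
for nm,d,hw,hh in(("top+finger",.04,9,8),("collar",.105,6,5)):
    u0,u1=proj(S,T0+d*z),proj(S,T1+d*z); f=4
    A=cv2.resize(a,None,fx=f,fy=f,interpolation=cv2.INTER_CUBIC);B=cv2.resize(b,None,fx=f,fy=f,interpolation=cv2.INTER_CUBIC)
    x,y=(int(v*f) for v in u0); t=A[y-hh*f:y+hh*f,x-hw*f:x+hw*f]; X,Y=(int(v*f) for v in u1); m=24
    r=cv2.matchTemplate(B[Y-hh*f-m:Y+hh*f+m,X-hw*f-m:X+hw*f+m],t,cv2.TM_CCOEFF_NORMED); _,c,_,l=cv2.minMaxLoc(r)
    got=(np.array([X-m+l[0],Y-m+l[1]])-[x,y])/f; print(nm,"pred shift",u1-u0,"got",got,"score",c)
u=[proj(S,T1+d*z) for d in(.11,.156)]; fp=np.poly1d(np.polyfit([q[1] for q in u],[q[0] for q in u],1))
o=barrel_mid(b,range(int(u[0][1])+3,int(u[1][1])),lambda r:fp(r)-.5); print(np.c_[o,fp(o[:,0])])
E
```

```text
top+finger pred shift [-3.51 13.63] got [-3.5  13.75] score 0.9693865180015564
collar pred shift [-3.38 13.13] got [-3.25 13.25] score 0.986110508441925
[[235.   319.33 329.04 323.4 ]
 [236.   319.15 326.76 323.15]
 [237.   315.5  326.49 322.9 ]
 [238.   315.93 326.26 322.64]
 [239.   316.48 325.81 322.39]
 [240.   317.35 325.74 322.14]
 [241.   317.38 325.69 321.88]
 [242.   317.21 325.71 321.63]
 [243.   316.69 326.48 321.38]
 [244.   316.57 327.17 321.12]
 [245.   316.41 324.   320.87]
 [246.   316.24 323.93 320.62]
 [247.   315.7  323.84 320.37]
 [248.   315.61 323.73 320.11]]
```

The collar and grip moved exactly as predicted, so nothing slipped. In the clean rows the barrel follows the predicted axis, with an offset of -0.2 to -0.7 px that does not grow. Handing in.

```bash
python3 - <<'E'
from h import *
print(depth(),read_state()["t"]); order.job_done()
E
```

```text
-0.006087277285861559 30.2167
the job is handed in; nothing more can be done
```

I put both paper balls in the bin, and the probe is held on the ring with its foot about half-way in. I handed the job in at 30.2 s, well under the 64 s limit.

**Last checks**
- **Paper balls:** the top picture, taken after the second drop, shows both inside the bin.
- **Position:** the foot stands within the ring, about 3 mm or less from its centre. The two ring measurements (top and wrist camera) differed by about 3 mm, so I used a point between them.
- **Press:** the foot is pressed in 6.1 mm, going by the arm's position. The averaged force is about 2.5 N, with an uncertainty of roughly 0.2 N.
- **Squareness:** the tool is along the plate's normal. Before pressing, the probe was within 0.2° of the tool in the one view I measured.
- **Grip:** the opening is 24.0 mm, the collar moved as predicted to within 0.2 px, and the gripper body is well clear of the plate.

**Checks that disagreed**
- **Tilt:** an automatic check after pressing gave 8.9°. The edge finder had picked up the lip behind the barrel. The clean rows and the collar match showed no tilt, so I rejected that figure.
- **Probe size:** the probe's top face measured about 21 mm instead of 24 mm in the wrist picture. The grip opening confirmed 24 mm.

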